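# Put a polishing-compound case right

### The job

Swing the lid of the wooden case up and back, past upright, so that it stays open, and compare each polishing stick with the colour of the cup it stands in. Take out the one stick whose colour does not match its cup and stand it upright in the steel returns tray; then, with the lid still open, fetch the stick of that cup's colour from the light wooden stock rack, stand it upright in the emptied cup, and close the lid fully. Leave the correct sticks standing in their cups, the other two stock sticks standing where they are on the rack, and the other tools on the bench alone.

Things in the scene. Friction and masses are not known exactly. Their poses are not given: they have to be found in the camera images.
- case: wooden case with a hinged lid, fixed to the bench: outside 110 (x) x 296 (y) x 64 mm high without the lid, walls and floor 5 mm thick. Origin: centre of the underside; x points from the robot's side to the hinge side, y along the case's length. Inside, a row along y of four coloured cups 64 mm apart, at x = -12 mm, y = -96, -32, 32 and 96 mm; which colour is at which place varies. The sticks in it stand up to 58 mm above the bench, below the rim
- lid (a joint): lid of the case: 110 x 296 x 8 mm, 150 g, hinged about the case's y axis on its far (+x) rim. 0 = closed, grows as it opens, pi/2 = upright, 1.9 = stop. The hinge has friction (about 0.13 N m) and the lid stays wherever it is left. It may start shut or slightly ajar
- lid_hinge (a point): point on the hinge line of the lid, mid-length, level with the lid's underside, 64.5 mm above the bench; does not move with the lid
- lid_tab (a point): grasp point on the brass pull tab that sticks out 38 mm from the middle of the lid's front edge, in the plane of the lid; tab 24 mm wide (along the case's y) and 10 mm thick. The point lies 137 mm from the hinge line along the lid, 27 mm out from the lid's edge, 11 mm from the tab's end, 6 mm above the plane of the lid's underside, and swings with the lid. Gripped across its width it can turn between the fingers as the lid swings
- cup_red: red square cup fixed in the case: 52 x 52 mm outside, walls and floor 3 mm, 11 mm high, so its inside floor is 8 mm above the bench. Origin: centre of its underside, z up; axes as the case's. A red stick belongs in it
- cup_blue: blue square cup fixed in the case: 52 x 52 mm outside, walls and floor 3 mm, 11 mm high, so its inside floor is 8 mm above the bench. Origin: centre of its underside, z up; axes as the case's. A blue stick belongs in it
- cup_white: white square cup fixed in the case: 52 x 52 mm outside, walls and floor 3 mm, 11 mm high, so its inside floor is 8 mm above the bench. Origin: centre of its underside, z up; axes as the case's. A white stick belongs in it
- cup_green: green square cup fixed in the case: 52 x 52 mm outside, walls and floor 3 mm, 11 mm high, so its inside floor is 8 mm above the bench. Origin: centre of its underside, z up; axes as the case's. A green stick belongs in it
- rack: light wooden stock rack, fixed: 210 (x) x 70 (y) mm, with three wooden cups like the coloured ones in a row along its x at -64, 0 and 64 mm, inside floor 8 mm above the bench; a stick stands in each. Origin: centre of the underside. Left or right of the case
- tray: steel returns tray, fixed, empty: 140 (x) x 120 (y) x 25 mm high, walls and floor 4 mm. Origin: centre of the underside. On the other side of the case from the rack
- stick_red_center (a point): centre (half-way up, 25 mm above its foot) of a red stick, standing in the red cup where it belongs: an upright round stick of polishing compound, 24 mm in diameter, 50 mm tall, about 50 g, with a narrow paper band near its foot; own z is up
- stick_blue_center (a point): centre (half-way up, 25 mm above its foot) of a blue stick, standing in the blue cup where it belongs: an upright round stick of polishing compound, 24 mm in diameter, 50 mm tall, about 50 g, with a narrow paper band near its foot; own z is up
- stick_white_center (a point): centre (half-way up, 25 mm above its foot) of a white stick, standing in the white cup where it belongs: an upright round stick of polishing compound, 24 mm in diameter, 50 mm tall, about 50 g, with a narrow paper band near its foot; own z is up
- stick_green_center (a point): centre (half-way up, 25 mm above its foot) of the green stick, in one of the places of the stock rack; the case has none at the start: an upright round stick of polishing compound, 24 mm in diameter, 50 mm tall, about 50 g, with a narrow paper band near its foot; own z is up
- stick_red2_center (a point): centre (half-way up, 25 mm above its foot) of a second red stick, which stands either on the stock rack or, wrongly packed, in a cup of another colour: an upright round stick of polishing compound, 24 mm in diameter, 50 mm tall, about 50 g, with a narrow paper band near its foot; own z is up
- stick_white2_center (a point): centre (half-way up, 25 mm above its foot) of a second white stick, which stands either on the stock rack or, wrongly packed, in a cup of another colour: an upright round stick of polishing compound, 24 mm in diameter, 50 mm tall, about 50 g, with a narrow paper band near its foot; own z is up
- stick_yellow_center (a point): centre (half-way up, 25 mm above its foot) of a yellow stick, which stands either on the stock rack or, wrongly packed, in a cup of another colour: an upright round stick of polishing compound, 24 mm in diameter, 50 mm tall, about 50 g, with a narrow paper band near its foot; own z is up
- handpiece: bystander: black rotary handpiece with a felt tip, 170 mm long, lying behind the case
- ring_clamp: bystander: wooden ring clamp with a brass wing screw, 100 mm long, 49 mm high
- file: bystander: flat file with a wooden handle, 235 mm long, lying on the left side of the bench (+y), 22 mm high
- brush: bystander: brush with a yellow handle, 190 mm long
- hammer: bystander: hammer, about 0.3 m long, lying on the right side of the bench (-y)
Things that resemble listed ones, but are neither listed nor needed, are in the scene too. What is meant by the part that bears stick_green_center is not pink or purple, and is the smaller of those in its own colour.

How it is judged:
By the outcome, as a careful person would: the job done as asked, in the order asked, and still so for the second after the job is handed in, with the robot touching nothing.
It also fails if it takes over 72 s, if anything falls off the work surface, if the arm or the gripper's body presses on something with over 40 N, if the wrist force passes 120 N, or if a joint passes its speed limit or range.

### The arm

A 7-joint arm with a two-finger parallel gripper is mounted at the origin on the work surface. World frame = base frame: x ahead of the robot, y to its left, z up, the work surface at z = 0. Lengths are in m, angles in rad, forces in N, time in s.
With the tool pointing down it reaches from about 0.425 to 0.8 m from the base axis. Payload 8.3 kg.
Tool frame: the origin (TCP) lies between the finger pads; the fingertips stand 19 mm ahead of it and the grasp point (between the pads) is the TCP; z points along the fingers, y is the line along which they close (so a half turn about z gives the same grasp; the last joint's range is limited). The gripper opens to 85 mm and grips with 20 to 120 N. Pads are 22 mm wide; open, the fingers measure 114 mm over their backs; the gripper's body (76 mm by 85 mm) begins 54 mm behind the grasp point. The pads swing forward as they close: fully open they stand 13 mm farther back than shut.
Start: joints at [1.154, 0.383, 0.016, 1.37, -0.006, 1.388, -0.046], TCP at [0.217, -0.586, 0.25] pointing down, gripper open.
Joint ranges: [-2.95, 2.95], [-0.25, 2.06], [-1.52, 1.56], [0.18, 2.33], [-1.44, 4.58], [0.02, 2.06], [-3.01, 3.01]. Speed limits (rad/s): [2.39, 2.39, 3.01, 3.01, 3.14, 3.14, 3.14].

### API

Orientations are given as a unit quaternion [x, y, z, w].
In Python, from plant import bot, grab_frame gives the robot as it stands. The module is installed in compiled form; this text tells all that it offers.
- The arm moves only by the tool drive_tool, never from a script. Its argument "moves" is a list of rows, each a list of 7 numbers: the shift along the world's x, y, z as a fraction of full scale, then the turn, a rotation vector about the world's x, y, z as a fraction of full scale, then the opening, from -1 (shut) to 1 (fully open). In form: [[tx, ty, tz, ax, ay, az, claw], ...]. A call has 1 to 20 rows; each row shifts and turns the commanded pose from where the row before left it; what a row does not reach is not made up. Full scale, the value 1, is 0.04 m for a shift and 0.12 rad for a turn. A row lasts 1/10 s, in which the tool goes at most 50 mm and 8.59 degrees, less where a joint would pass 70% of its speed; a pose out of reach is approached as far as the arm can. A call with a number of a shift or a turn outside -1 to 1 is refused whole. A call with a gripper value outside its range is refused whole. The fingers move at their own pace and stop on an object; "newtons" is the grip in N (left out, the last holds). Time passes only in rows, so rows that do not move let the fingers close. It gives the time, the measured TCP pose, the force, the opening and the grip force at its end, in the units of the state.
- bot.get_obs(): the state, without advancing time (a new reading comes with each control period).
- grab_frame(name): name is "side" or "top"; returns a dict with "img" (480x640x3 uint8, red, green, blue), "mtx" (3x3 intrinsics, pixels), "k1" (the pictures are not rectified: a ray, as slopes to the right and down, at radius r is drawn at 1 + k1 r^2 times it, then the intrinsics apply), "world_to_cam" (4x4, takes a point from world to camera coordinates). Camera axes: x right, y down, z forward; pixel columns grow to the right and rows downward; lengths in m; the calibration is good to about 2 mm. A picture is of the moment at which its call begins. There is no depth.
- bot.job_done(): hands the job in; it is judged then, once.
The state is a dict: "time": time; "joint_positions": joint angles; "dq": joint speeds; "tau": joint torques, N m; "eef_pos": TCP position; "eef_rot": TCP orientation; "contact_force": force on the tool from outside, world axes, zero at the start; "ft_torque": the same for the moment, N m; "opening": finger opening in m; "finger_force": force on a finger pad.
Only numpy, scipy, OpenCV 4.12 (cv2) and the standard library are available. Lean on these libraries where they do the work, as an engineer would, in place of code of your own. Each camera call takes 0.05 s, during which the arm holds its last target. There are 200 camera calls.

## Working session

There is one attempt and no reset: what is moved stays moved. The work goes in short steps, Python scripts to look and compute and a tool call to move; the robot and the scene stay as the last step left them, time stands still between calls to the robot, and variables do not carry over. Pictures are saved under pics/ and viewed, at most 10 in all, crops included, and the job is handed in when it is done.

Besides the shell and the picture viewer there is one more tool, called after "Emit:" as name(argument=value, ...), one argument or row to a line, values as JSON. drive_tool: Moves the arm, as the interface text tells. Its arguments: {"type":"object","properties":{"moves":{"type":"array","items":{"type":"array","items":{"type":"number"}}},"newtons":{"type":"number"}},"required":["moves"]}

```bash
mkdir -p pics; cat > h.py <<'E'
import numpy as np, cv2
from plant import bot, grab_frame
def snap(n,f=None):
    g=grab_frame(n)
    if f: cv2.imwrite('pics/'+f,g['img'][:,:,::-1])
    return g
def proj(g,P):
    P=np.atleast_2d(P); W=g['world_to_cam']; c=P@W[:3,:3].T+W[:3,3]
    s=c[:,:2]/c[:,2:]; s=s*(1+g['k1']*(s**2).sum(1,keepdims=True))
    K=g['mtx']; return s@K[:2,:2].T+K[:2,2]
def ray(g,uv):
    K=g['mtx']; d=(np.array(uv,float)-K[:2,2])/[K[0,0],K[1,1]]; s=d.copy()
    for _ in range(20): s=d/(1+g['k1']*(s**2).sum())
    W=g['world_to_cam']; R=W[:3,:3]; return -R.T@W[:3,3], R.T@np.array([*s,1])
def onz(g,uv,z):
    o,d=ray(g,uv); return o+d*(z-o[2])/d[2]
E
python3 - <<'E'
from h import *
for n in('top','side'):
    g=snap(n,n+'0.png'); print(n,g['k1'],ray(g,(320,240)), g['mtx'][0])
o=bot.get_obs(); print(o['eef_pos'],o['eef_rot'],o['opening'],o['time'])
E
```

```text
top -0.16995314311289708 (array([ 0.48687479, -0.02380127,  1.68657276]), array([ 0.03472702, -0.00579342, -0.99938056])) [611.18599157   0.         319.92198048]
side -0.03410853964028684 (array([0.19798899, 0.5222319 , 0.84799911]), array([ 0.34713658, -0.5437164 , -0.76425372])) [453.5065597    0.         320.57708874]
[ 0.21642267 -0.58588821  0.24936588] [ 9.84388045e-01  1.76009591e-01 -1.73254108e-04 -8.77384844e-04] 0.0853731464269279 0.1
```

View pics/top0.png

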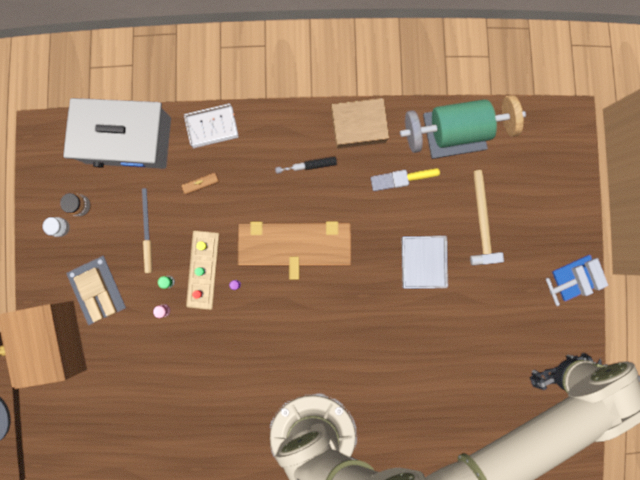

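View pics/side0.png

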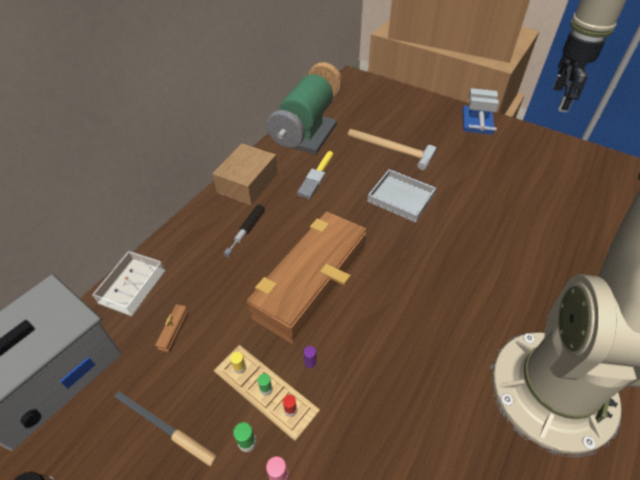

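The top view shows the lid (centre about 294,244) with its tab at (294,268), the tray at (425,262), and the rack holding yellow (201,246), green (199,272) and red (197,294). The side view agrees. The larger green object at (165,282) is a decoy.

```bash
python3 - <<'E'
from h import *
g=snap('top'); hsv=cv2.cvtColor(g['img'],cv2.COLOR_RGB2HSV)
s=snap('side'); hs=cv2.cvtColor(s['img'],cv2.COLOR_RGB2HSV)
def blob(h,lo,hi,box):
    m=cv2.inRange(h,lo,hi); k=np.zeros_like(m); x0,y0,x1,y1=box; k[y0:y1,x0:x1]=m[y0:y1,x0:x1]
    c=max(cv2.findContours(k,0,2)[0],key=cv2.contourArea); M=cv2.moments(c)
    return cv2.minAreaRect(c),(M['m10']/M['m00'],M['m01']/M['m00']),cv2.contourArea(c)
for n,lo,hi,b in [('yel',(22,150,120),(35,255,255),(190,232,215,260)),('grn',(50,100,80),(85,255,255),(188,260,212,284)),('red',(0,190,120),(8,255,255),(186,284,210,306)),
 ('tab',(15,100,150),(32,255,255),(280,258,308,285)),('hl',(15,100,150),(32,255,255),(245,215,265,240)),('hr',(15,100,150),(32,255,255),(320,215,342,240)),
 ('tray',(80,0,120),(140,80,255),(395,228,455,295)),('lid',(5,110,100),(20,255,255),(230,215,360,272)),('rack',(12,40,170),(24,140,255),(180,225,222,312))]:
    try:
        r,c,a=blob(hsv,lo,hi,b); z={'tray':.02,'lid':.0725,'tab':.0755,'hl':.07,'hr':.07,'rack':.008}.get(n,.058)
        print(n,np.round(c,1),a,onz(g,c,z).round(4),'rect',np.round(r[1],1),round(r[2],1),[onz(g,p,z)[:2].round(3).tolist() for p in cv2.boxPoints(r)] if z!=.058 else '')
    except Exception as e: print(n,e)
r,c,a=blob(hs,(15,100,150),(32,255,255),(318,255,355,290)); print('side tab',c,a,onz(s,c,.0755))
r,c,a=blob(hs,(50,100,80),(85,255,255),(255,368,275,395)); print('side grn',c,a,onz(s,c,.045))
E
```

```text
yel [205.3 246. ] 1.0 [0.5354 0.2743 0.058 ] rect [1.5 4.1] 14.0 
grn [200.3 270.9] 27.5 [0.4689 0.2893 0.058 ] rect [6. 6.] 90.0 
red max() iterable argument is empty
tab [293.6 268.3] 224.5 [0.47   0.0382 0.0755] rect [21. 14.] 90.0 [[0.498, 0.058], [0.497, 0.021], [0.441, 0.022], [0.442, 0.059]]
hl [255.4 228.8] 214.0 [0.5772 0.1374 0.07  ] rect [18. 19.] 90.0 [[0.599, 0.165], [0.597, 0.114], [0.55, 0.115], [0.551, 0.166]]
hr [331.3 229. ] 238.5 [ 0.5714 -0.0639  0.07  ] rect [17.4 21.1] 82.4 [[0.591, -0.031], [0.597, -0.087], [0.551, -0.092], [0.545, -0.036]]
tray [424.  261.8] 2112.0 [ 0.4776 -0.3169  0.02  ] rect [50. 44.] 90.0 [[0.547, -0.258], [0.544, -0.38], [0.407, -0.376], [0.41, -0.254]]
lid [294.5 242.6] 7086.0 [0.5379 0.0343 0.0725] rect [ 56. 129.] 90.0 [[0.616, 0.204], [0.607, -0.138], [0.458, -0.134], [0.467, 0.207]]
rack [202.1 269.8] 1933.5 [0.4713 0.2939 0.008 ] rect [26.5 77.6] 5.4 [[0.37, 0.343], [0.583, 0.318], [0.574, 0.244], [0.361, 0.27]]
side tab (334.0474516695958, 272.9267721148213) 284.5 [0.47577813 0.03371388 0.0755    ]
side grn (264.0103092783505, 381.72737686139743) 145.5 [0.46927962 0.29321395 0.045     ]
```

Emit:
drive_tool(
  moves=[
    [1,1,0,0,0,-0.53,0.2],
    [1,1,0,0,0,-0.53,0.2],
    [1,1,0,0,0,-0.53,0.2],
    [1,1,0,0,0,-0.53,0.2],
    [1,1,0,0,0,-0.53,0.2],
    [0.9,1,0,0,0,-0.53,0.2],
    [0,1,0,0,0,0,0.2],
    [0,1,0,0,0,0,0.2],
    [0,1,0,0,0,0,0.2],
    [0,1,0,0,0,0,0.2],
    [0,1,0,0,0,0,0.2],
    [0,1,-0.5,0,0,0,0.2],
    [0,1,-0.5,0,0,0,0.2],
    [0,1,-0.5,0,0,0,0.2],
    [0,1,-0.5,0,0,0,0.2],
    [0,0.5,-0.5,0,0,0,0.2],
    [0,0,0,0,0,0,0.2],
    [0,0,0,0,0,0,0.2],
  ],
  newtons=30,
)

```text
time: 2.0
eef_pos: [0.4266, 0.0075, 0.1502]
eef_rot: [1.0, -0.013, -0.0, 0.0]
contact_force: [0.6, -0.7, 0.3]
opening: 0.0513
finger_force: 0.0
```

Emit:
drive_tool(
  moves=[
    [0.65,0.7,0,0,0,0,0.2],
    [0,0,-0.75,0,0,0,0.2],
    [0,0,0,0,0,0,0.2],
  ],
)

```text
time: 2.3
eef_pos: [0.4518, 0.0344, 0.1185]
eef_rot: [1.0, -0.014, -0.002, 0.0]
contact_force: [-0.5, 0.4, -0.9]
opening: 0.0514
finger_force: 0.0
```

```bash
python3 - <<'E'
from h import *
s=snap('side'); print(bot.get_obs()['eef_pos'],proj(s,[[.453,.036,.0755],[.59,.036,.0645]]))
cv2.imwrite('pics/s1.png',cv2.resize(s['img'][180:360,220:420,::-1],None,fx=3,fy=3))
E
```

```text
[0.45211176 0.03417434 0.11977959] [[342.88562674 278.37171074]
 [288.92780494 254.39769437]]
```

View pics/s1.png

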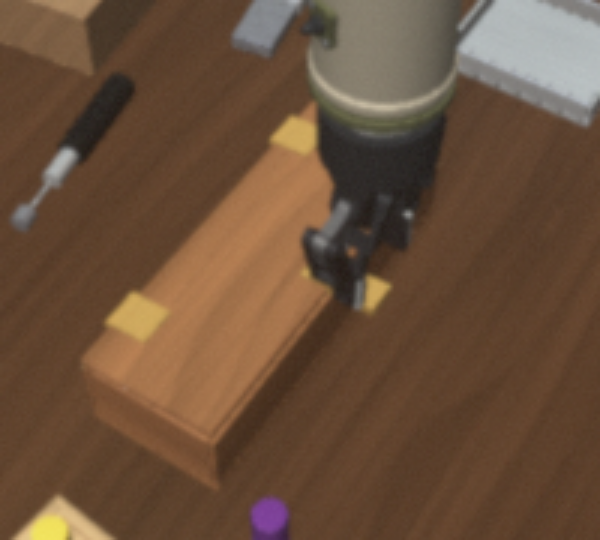

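The lid is shut (or nearly so) and the fingers straddle the tab at crop pixel (370,290). Next I descend and grip.

Emit:
drive_tool(
  moves=[
    [0,0.04,-0.6,0,0,0,0.2],
    [0.02,0,-0.45,0,0,0,0.2],
    [0,0,0,0,0,0,0.2],
    [0,0,0,0,0,0,-1],
    [0,0,0,0,0,0,-1],
    [0,0,0,0,0,0,-1],
    [0,0,0,0,0,0,-1],
  ],
  newtons=30,
)

```text
time: 3.05
eef_pos: [0.4545, 0.0368, 0.0793]
eef_rot: [1.0, -0.014, 0.001, 0.0]
contact_force: [1.9, -2.7, 1.4]
opening: 0.0236
finger_force: 32.9
```

Emit:
drive_tool(
  moves=[
    [0.095,0,0.51,0,0,0,-1],
    [0.17,-0.005,0.485,0,0,0,-1],
    [0.24,-0.007,0.455,0,0,0,-1],
    [0.305,-0.01,0.413,0,0,0,-1],
    [0.363,-0.01,0.363,0,0,0,-1],
    [0.413,-0.01,0.305,0,0,0,-1],
    [0,0,0,0,0,0,-1],
    [0,0,0,0,0,0,-1],
  ],
)

```text
time: 3.85
eef_pos: [0.5173, 0.0353, 0.1803]
eef_rot: [1.0, -0.014, 0.001, 0.0]
contact_force: [-2.4, -2.3, 7.0]
opening: 0.0235
finger_force: 34.0
```

Emit:
drive_tool(
  moves=[
    [0.455,-0.013,0.24,0,0,0,-1],
    [0.485,-0.014,0.17,0,0,0,-1],
    [0.505,-0.015,0.095,0,0,0,-1],
    [0.513,-0.015,0.018,0,0,0,-1],
    [0.51,-0.015,-0.058,0,0,0,-1],
    [0,0,0,0,0,0,-1],
    [0,0,0,0,0,0,-1],
  ],
)

```text
time: 4.55
eef_pos: [0.616, 0.033, 0.198]
eef_rot: [1.0, -0.014, 0.0, -0.0]
contact_force: [1.9, 0.3, 0.3]
opening: 0.0233
finger_force: 35.4
```

Emit:
drive_tool(
  moves=[
    [0,0,0,0,0,0,0.3],
    [0,0,0,0,0,0,0.3],
    [0,0,0,0,0,0,0.3],
    [0,0,1,0,0,0,0.3],
    [0,0,0.8,0,0,0,0.3],
    [-0.8,-1,0,0,0,0,0.1],
    [-0.8,-1,0,0,0,0,0.1],
    [-0.8,-1,0,0,0,0,0.1],
    [-0.8,-1,0,0,0,0,0.1],
    [-0.8,-1,0,0,0,0,0.1],
    [0,-1,0,0,0,0,0.1],
    [0,-1,0,0,0,0,0.1],
    [0,-1,0,0,0,0,0.1],
  ],
)

```text
time: 5.85
eef_pos: [0.4589, -0.284, 0.2707]
eef_rot: [1.0, -0.014, 0.0, 0.0]
contact_force: [0.0, 1.2, 0.2]
opening: 0.0472
finger_force: 0.0
```

```bash
python3 - <<'E'
from h import *
g=snap('top'); s=snap('side')
a=cv2.resize(g['img'][215:295,230:360],(780,480),interpolation=cv2.INTER_CUBIC)
cv2.imwrite('pics/t2.png',a[:,:,::-1]); cv2.imwrite('pics/s2.png',cv2.resize(s['img'][180:360,220:420,::-1],None,fx=3,fy=3))
E
```

```text
(no output)
```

View pics/t2.png

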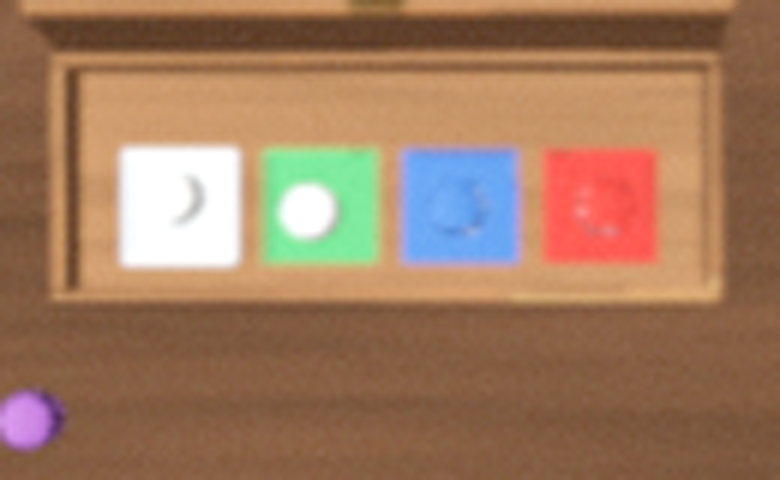

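View pics/s2.png

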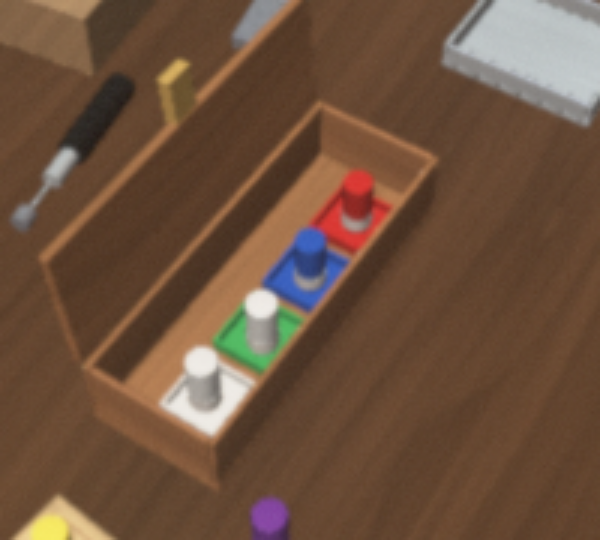

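The lid stands open past upright. Cups from left to right are white, green, blue and red, and the green cup holds a white stick, with its top at (281.3,250.2) in the full top picture. That is the wrong one.

```bash
python3 - <<'E'
from h import *
g=snap('top'); s=snap('side')
f=lambda u,v:(230+(u+.5)/6-.5,215+(v+.5)/6-.5)
print('wrong stick',onz(g,f(308,211),.058), 'side',onz(s,(220+262/3,180+298/3),.058))
for n,c in(('white',(180,207)),('green',(321,207)),('blue',(460,207)),('red',(601,207))): print(n,onz(g,f(*c),.011))
for c in((50,298),(722,298),(50,55),(722,55)): print('rim',onz(g,f(*c),.064))
for G,b in((g,(190,262,210,282)),(s,(250,365,280,400))):
    h=cv2.cvtColor(G['img'],cv2.COLOR_RGB2HSV); m=cv2.inRange(h,(45,80,40),(90,255,255)); x0,y0,x1,y1=b
    ys,xs=np.nonzero(m[y0:y1,x0:x1]); print(len(xs),xs.min()+x0,xs.max()+x0,ys.min()+y0,ys.max()+y0,xs.mean()+x0,ys.mean()+y0)
    print(onz(G,(xs.mean()+x0,ys.mean()+y0),.058),onz(G,(xs.mean()+x0,ys.mean()+y0),.045))
a=cv2.resize(g['img'][225:315,180:225],(400,800),interpolation=cv2.INTER_CUBIC)[:600]
b=cv2.resize(s['img'][340:450,205:325],(400,367)); cv2.imwrite('pics/r.png',np.hstack([a,np.vstack([b,np.zeros((600-367,400,3),np.uint8)])])[:,:,::-1])
E
```

```text
wrong stick [0.52017664 0.07159918 0.058     ] side [0.52163211 0.06690073 0.058     ]
white [0.52447319 0.13293918 0.011     ]
green [0.52281268 0.06836081 0.011     ]
blue [0.52116749 0.00482604 0.011     ]
red [ 0.51948787 -0.05959028  0.011     ]
rim [0.48441845 0.18675505 0.064     ]
rim [ 0.47678485 -0.11093115  0.064     ]
rim [0.59228229 0.18439461 0.064     ]
rim [ 0.58443814 -0.11391919  0.064     ]
52 196 204 268 274 199.6346153846154 271.0769230769231
[0.46861027 0.29118997 0.058     ] [0.46846448 0.29370437 0.045     ]
184 257 270 373 391 263.9782608695652 381.9728260869565
[0.4646617  0.29732269 0.058     ] [0.46904999 0.29362165 0.045     ]
```

View pics/r.png

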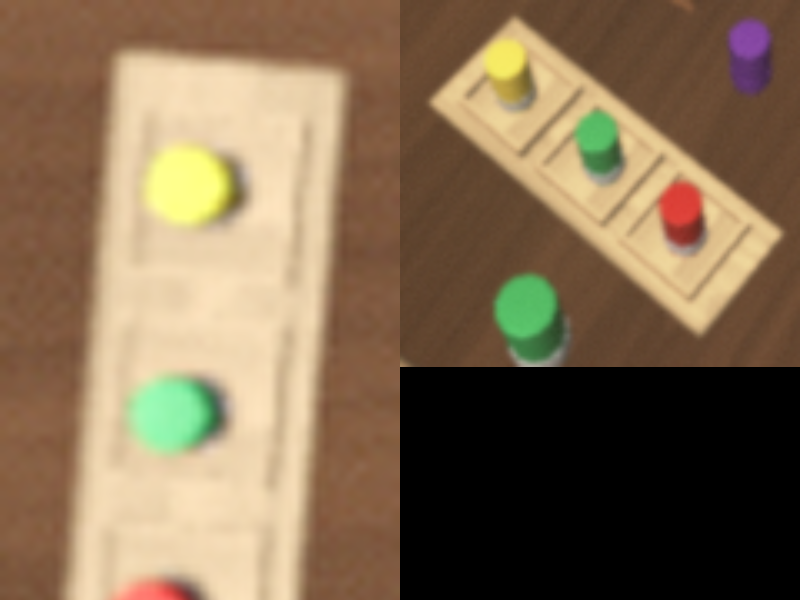

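Emit:
drive_tool(
  moves=[
    [0.2,1,0,0,0,0,0.1],
    [0.2,1,0,0,0,0,0.1],
    [0.2,1,0,0,0,0,0.1],
    [0.2,1,0,0,0,0,0.1],
    [0.2,1,0,0,0,0,0.1],
    [0.2,1,0,0,0,0,0.1],
    [0.2,1,-0.7,0,0,0,0.1],
    [0.15,1,-0.7,0,0,0,0.1],
    [0,0.8,-0.7,0,0,0,0.1],
    [0,0,-0.7,0,0,0,0.1],
    [0,0,0,0,0,0,0.1],
    [0,0,0,0,0,0,0.1],
  ],
)

```text
time: 7.25
eef_pos: [0.5212, 0.0698, 0.1587]
eef_rot: [1.0, -0.013, -0.0, 0.0]
contact_force: [-0.3, 0.7, 0.1]
opening: 0.0469
finger_force: 0.0
```

Emit:
drive_tool(
  moves=[
    [0,0,-0.8,0,0,0,0.1],
    [0,0,-0.8,0,0,0,0.1],
    [0,0,-0.7,0,0,0,0.1],
    [0,0,-0.53,0,0,0,0.1],
    [0,0,0,0,0,0,0.1],
    [0,0,0,0,0,0,-1],
    [0,0,0,0,0,0,-1],
    [0,0,0,0,0,0,-1],
    [0,0,0,0,0,0,-1],
    [0,0,0,0,0,0,-1],
  ],
  newtons=30,
)

```text
time: 8.25
eef_pos: [0.5233, 0.0695, 0.0473]
eef_rot: [1.0, -0.014, 0.002, -0.0]
contact_force: [-0.6, -1.8, 8.9]
opening: 0.0231
finger_force: 29.9
```

Emit:
drive_tool(
  moves=[
    [0,0,0.6,0,0,0,-1],
    [0,0,0.8,0,0,0,-1],
    [0,0,0.8,0,0,0,-1],
    [0,0,0.8,0,0,0,-1],
    [-0.1,-0.8,0,0,0,0,-1],
    [-0.1,-0.9,0,0,0,0,-1],
    [-0.1,-0.9,0,0,0,0,-1],
    [-0.1,-0.9,0,0,0,0,-1],
    [-0.15,-0.9,0,0,0,0,-1],
    [-0.15,-0.9,0,0,0,0,-1],
    [-0.15,-0.9,0,0,0,0,-1],
    [-0.15,-0.9,0,0,0,0,-1],
    [-0.15,-0.9,0,0,0,0,-1],
    [0,-0.9,0,0,0,0,-1],
    [0,-0.7,0,0,0,0,-1],
    [0,0,0,0,0,0,-1],
    [0,0,0,0,0,0,-1],
  ],
)

```text
time: 9.95
eef_pos: [0.4756, -0.3149, 0.1656]
eef_rot: [1.0, -0.015, 0.001, 0.0]
contact_force: [0.6, 0.7, -0.7]
opening: 0.0229
finger_force: 29.5
```

```bash
python3 - <<'E'
from h import *
s=snap('side'); cv2.imwrite('pics/s3.png',cv2.resize(s['img'][60:260,300:500,::-1],None,fx=3,fy=3))
o=bot.get_obs();print(o['eef_pos'],o['contact_force'])
E
```

```text
[ 0.47601249 -0.3137215   0.16555598] [ 0.24196271  1.15622235 -0.66543732]
```

View pics/s3.png

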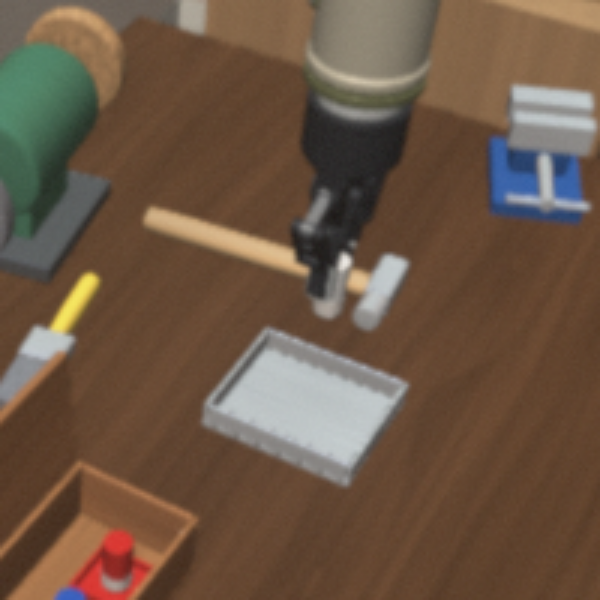

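The stick is held upright above the tray (crop pixel 330,290). I lower it in.

Emit:
drive_tool(
  moves=[
    [0,0,-0.8,0,0,0,-1],
    [0,0,-0.8,0,0,0,-1],
    [0,0,-0.8,0,0,0,-1],
    [0,0,-0.4,0,0,0,-1],
    [0,0,-0.15,0,0,0,-1],
    [0,0,0,0,0,0,-1],
    [0,0,0,0,0,0,-1],
  ],
)

```text
time: 10.7
eef_pos: [0.4766, -0.3143, 0.0483]
eef_rot: [1.0, -0.013, 0.001, 0.0]
contact_force: [0.2, 0.8, -0.5]
opening: 0.0231
finger_force: 29.6
```

Emit:
drive_tool(
  moves=[
    [0,0,-0.08,0,0,0,-1],
    [0,0,-0.04,0,0,0,-1],
    [0,0,0,0,0,0,-1],
  ],
)

```text
time: 11.0
eef_pos: [0.4763, -0.3148, 0.0433]
eef_rot: [1.0, -0.014, 0.001, 0.0]
contact_force: [-1.5, 1.5, 5.7]
opening: 0.023
finger_force: 30.1
```

Contact, so I release, lift and go over to the rack.

Emit:
drive_tool(
  moves=[
    [0,0,0,0,0,0,-0.2],
    [0,0,0,0,0,0,0.1],
    [0,0,0,0,0,0,0.1],
    [0,0,0,0,0,0,0.1],
    [0,0,0.6,0,0,0,0.1],
    [0,0,1,0,0,0,0.1],
    [0,0,1,0,0,0,0.1],
    [0,0,1,0,0,0,0.1],
    [0,0.9,0,0,0,0,0.1],
    [0,0.9,0,0,0,0,0.1],
    [0,0.9,0,0,0,0,0.1],
    [0,0.9,0,0,0,0,0.1],
    [0,0.9,0,0,0,0,0.1],
    [0,0.9,0,0,0,0,0.1],
    [0,0.9,0,0,0,0,0.1],
    [0,0.9,0,0,0,0,0.1],
    [0,0.9,0,0,0,0,0.1],
    [0,0.9,0,0,0,0,0.1],
    [0,0.9,0,0,0,0,0.1],
  ],
)

```text
time: 12.9
eef_pos: [0.4754, 0.0829, 0.1862]
eef_rot: [1.0, -0.014, 0.0, 0.0]
contact_force: [0.8, 0.7, 0.8]
opening: 0.0471
finger_force: 0.0
```

Emit:
drive_tool(
  moves=[
    [0,0.9,0,0,0,0,0.1],
    [0,0.9,0,0,0,0,0.1],
    [0,0.9,0,0,0,0,0.1],
    [0,0.9,0,0,0,0,0.1],
    [-0.2,0.9,0,0,0,0,0.1],
    [0,0,0,0,0,0,0.1],
    [0,0,0,0,0,0,0.1],
  ],
)

```text
time: 13.6
eef_pos: [0.467, 0.2623, 0.1859]
eef_rot: [1.0, -0.013, -0.0, -0.0]
contact_force: [0.5, 0.5, 0.4]
opening: 0.0469
finger_force: 0.0
```

```bash
python3 - <<'E'
from h import *
s=snap('side'); cv2.imwrite('pics/s4.png',s['img'][100:480,200:520,::-1])
E
```

```text
(no output)
```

View pics/s4.png

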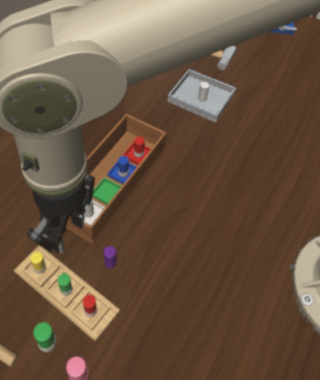

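The white stick stands in the tray at (203,90) and the green cup is empty. Next is the green rack stick.

Emit:
drive_tool(
  moves=[
    [0.02,0.75,0,0,0,0,0.1],
    [0,0,-0.8,0,0,0,0.1],
    [0,0,-0.9,0,0,0,0.1],
    [0,0,-0.9,0,0,0,0.1],
    [0,0,-0.7,0,0,0,0.1],
    [0,0,-0.2,0,0,0,0.1],
    [0,0,0,0,0,0,0.1],
    [0,0,0,0,0,0,-1],
    [0,0,0,0,0,0,-1],
    [0,0,0,0,0,0,-1],
    [0,0,0,0,0,0,-1],
    [0,0,0,0,0,0,-1],
  ],
  newtons=30,
)

```text
time: 14.85
eef_pos: [0.4696, 0.292, 0.048]
eef_rot: [1.0, -0.014, 0.002, -0.001]
contact_force: [0.3, -0.9, 7.9]
opening: 0.0229
finger_force: 30.0
```

Emit:
drive_tool(
  moves=[
    [0,0,0.6,0,0,0,-1],
    [0,0,0.8,0,0,0,-1],
    [0,0,0.8,0,0,0,-1],
    [0,0,0.8,0,0,0,-1],
    [0.2,-0.8,0,0,0,0,-1],
    [0.2,-0.8,0,0,0,0,-1],
    [0.2,-0.8,0,0,0,0,-1],
    [0.2,-0.8,0,0,0,0,-1],
    [0.2,-0.8,0,0,0,0,-1],
    [0.2,-0.8,0,0,0,0,-1],
    [0.15,-0.8,0,0,0,0,-1],
    [0,0,0,0,0,0,-1],
    [0,0,0,0,0,0,-1],
  ],
)

```text
time: 16.15
eef_pos: [0.5225, 0.0668, 0.1666]
eef_rot: [1.0, -0.015, 0.0, -0.0]
contact_force: [-0.1, 1.5, -0.7]
opening: 0.0231
finger_force: 29.7
```

Lower by about 118 mm, to z of about 0.048.

Emit:
drive_tool(
  moves=[
    [0.02,0.04,-0.8,0,0,0,-1],
    [0,0,-0.8,0,0,0,-1],
    [0,0,-0.7,0,0,0,-1],
    [0,0,-0.4,0,0,0,-1],
    [0,0,-0.18,0,0,0,-1],
    [0,0,-0.08,0,0,0,-1],
    [0,0,0,0,0,0,-1],
    [0,0,0,0,0,0,-1],
  ],
)

```text
time: 16.95
eef_pos: [0.5239, 0.0698, 0.0488]
eef_rot: [1.0, -0.014, 0.001, -0.0]
contact_force: [0.9, -0.3, 0.1]
opening: 0.0229
finger_force: 29.8
```

Emit:
drive_tool(
  moves=[
    [0,0,-0.05,0,0,0,-1],
    [0,0,0,0,0,0,-1],
    [0,0,0,0,0,0,-1],
  ],
)

```text
time: 17.25
eef_pos: [0.5243, 0.0696, 0.0479]
eef_rot: [1.0, -0.014, 0.001, -0.0]
contact_force: [-5.7, -0.4, 14.7]
opening: 0.0231
finger_force: 31.4
```

Emit:
drive_tool(
  moves=[
    [0,0,0,0,0,0,-0.2],
    [0,0,0,0,0,0,0.1],
    [0,0,0,0,0,0,0.1],
    [0,0,0,0,0,0,0.1],
    [0,0,0.6,0,0,0,0.1],
    [0,0,1,0,0,0,0.1],
    [0,0,1,0,0,0,0.1],
    [0,0,1,0,0,0,0.1],
    [0,0,1,0,0,0,0.1],
    [0,0,1,0,0,0,0.2],
    [0.8,-0.3,0.2,0,0,0,0.2],
    [0.8,-0.3,0,0,0,0,0.2],
    [0.7,-0.3,0,0,0,0,0.2],
    [0,0,0,0,0,0,0.2],
    [0,0,0,0,0,0,0.2],
  ],
)

```text
time: 18.75
eef_pos: [0.6153, 0.033, 0.2767]
eef_rot: [1.0, -0.014, -0.001, -0.0]
contact_force: [-1.0, 0.2, -0.3]
opening: 0.0515
finger_force: 0.0
```

```bash
python3 - <<'E'
from h import *
s=snap('side'); cv2.imwrite('pics/s5.png',cv2.resize(s['img'][140:340,220:480,::-1],None,fx=3,fy=3)); print(proj(s,[[.616,.033,.198]]))
E
```

```text
[[275.21464432 206.66121343]]
```

View pics/s5.png

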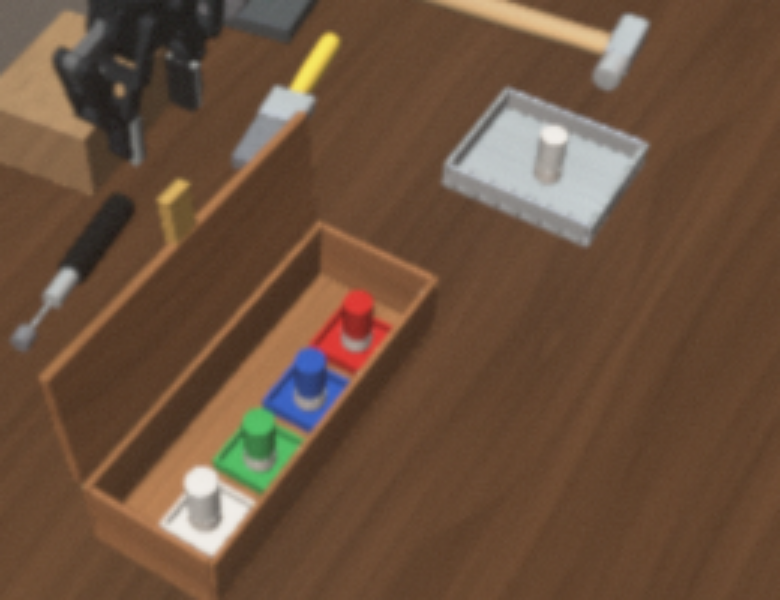

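All four sticks now stand in matching cups, the white one stands in the tray at (550,155), and the lid tab is at (176,205) under the gripper. I regrip the tab and close the lid.

Emit:
drive_tool(
  moves=[
    [0.02,0,-0.7,0,0,0,0.2],
    [0,0,-0.8,0,0,0,0.2],
    [0,0,-0.45,0,0,0,0.2],
    [0,0,0,0,0,0,0.2],
    [0,0,0,0,0,0,-1],
    [0,0,0,0,0,0,-1],
    [0,0,0,0,0,0,-1],
    [0,0,0,0,0,0,-1],
  ],
  newtons=30,
)

```text
time: 19.6
eef_pos: [0.6169, 0.033, 0.2018]
eef_rot: [1.0, -0.014, 0.002, 0.0]
contact_force: [-0.4, -1.5, 5.9]
opening: 0.0232
finger_force: 31.2
```

Emit:
drive_tool(
  moves=[
    [-0.51,0.015,0.058,0,0,0,-1],
    [-0.513,0.015,-0.018,0,0,0,-1],
    [-0.505,0.015,-0.095,0,0,0,-1],
    [-0.49,0.014,-0.17,0,0,0,-1],
    [-0.465,0.013,-0.24,0,0,0,-1],
    [-0.42,0.01,-0.305,0,0,0,-1],
    [0,0,0,0,0,0,-1],
    [0,0,0,0,0,0,-1],
  ],
)

```text
time: 20.4
eef_pos: [0.4993, 0.0358, 0.1695]
eef_rot: [1.0, -0.014, -0.001, 0.001]
contact_force: [-6.5, -4.1, 6.2]
opening: 0.0232
finger_force: 32.0
```

Emit:
drive_tool(
  moves=[
    [-0.363,0.01,-0.363,0,0,0,-1],
    [-0.305,0.01,-0.413,0,0,0,-1],
    [-0.24,0.007,-0.455,0,0,0,-1],
    [-0.17,0.005,-0.485,0,0,0,-1],
    [-0.095,0,-0.48,0,0,0,-1],
    [-0.02,0,-0.2,0,0,0,-1],
    [0,0,0,0,0,0,-1],
    [0,0,0,0,0,0,-1],
  ],
)

```text
time: 21.2
eef_pos: [0.454, 0.0369, 0.0746]
eef_rot: [1.0, -0.014, 0.001, 0.001]
contact_force: [-3.7, -6.7, 10.6]
opening: 0.0233
finger_force: 33.0
```

Emit:
drive_tool(
  moves=[
    [0,0,-0.06,0,0,0,-1],
    [0,0,0,0,0,0,-1],
    [0,0,0,0,0,0,-1],
  ],
)

```text
time: 21.5
eef_pos: [0.4542, 0.0369, 0.0739]
eef_rot: [1.0, -0.014, 0.001, 0.001]
contact_force: [-13.1, -7.6, 33.7]
opening: 0.0228
finger_force: 36.1
```

Emit:
drive_tool(
  moves=[
    [0,0,0.06,0,0,0,0.2],
    [0,0,0,0,0,0,0.2],
    [0,0,0,0,0,0,0.2],
    [0,0,0,0,0,0,0.2],
    [0,0,0.6,0,0,0,0.2],
    [0,0,1,0,0,0,0.2],
    [0,0,1,0,0,0,0.2],
    [0,0,1,0,0,0,0.2],
    [0,-1,0,0,0,0,0.2],
    [0,-1,0,0,0,0,0.2],
    [0,-1,0,0,0,0,0.2],
    [0,-1,0,0,0,0,0.2],
    [0,-1,0,0,0,0,0.2],
    [0,-1,0,0,0,0,0.2],
    [0,0,0,0,0,0,0.2],
    [0,0,0,0,0,0,0.2],
  ],
)

```text
time: 23.1
eef_pos: [0.4519, -0.2029, 0.2165]
eef_rot: [1.0, -0.015, -0.0, -0.001]
contact_force: [0.2, 0.6, -0.3]
opening: 0.0514
finger_force: 0.0
```

```bash
python3 - <<'E'
from h import *
s=snap('side'); cv2.imwrite('pics/s6.png',cv2.resize(s['img'][180:440,200:460,::-1],None,fx=2.3,fy=2.3))
E
```

```text
(no output)
```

View pics/s6.png

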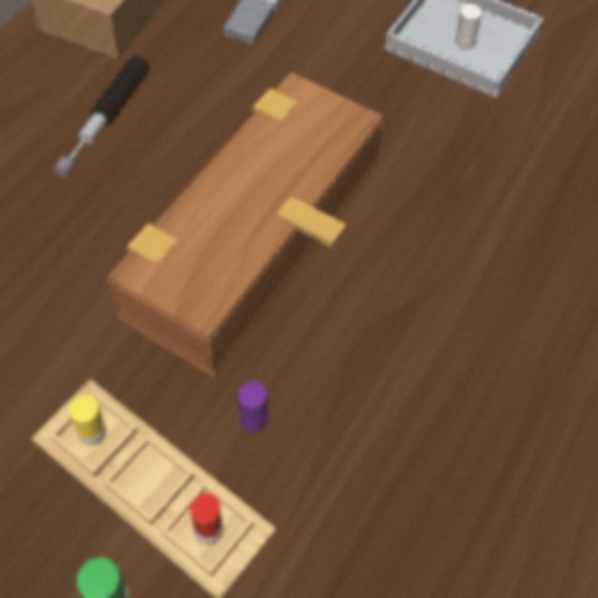

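The lid is flush and shut. The yellow stick (87,415) and red stick (205,515) still stand on the rack, and the white stick stands in the tray at (467,25).

```bash
python3 -c "
from plant import bot
print(bot.job_done())"
```

```text
the job is handed in; nothing more can be done
None
```

The job is handed in: the wrongly packed white stick stands in the steel tray, the green stick is in the green cup, and the lid is fully closed, at about 23 of the 72 s allowed.

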